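Load the tin carrier into the drying oven

TASK

Load the drying oven: pull its door down all the way, lift the carrier with the two tins by its crossbar, and set it down squarely on the lowered door with the pull towards you. Let go, take the carrier again at its pull, low and from the front, and slide it in until its rear edge rests against both stops at the back; then push the door up fully shut. Move the door gently (do not let it drop or slam), keep the tins upright in their seats, and leave the stopwatch, jar and weight where they are.

Things in the scene. Friction and masses are not known exactly. Their poses are not given: they have to be found in the camera images.
- oven: Fixed beige drying oven, 204 mm wide, 155 deep, 196 high, with a drop-down windowed door. Origin on the bench under the middle of the mouth (front plane of the casing); x points into the oven, y to the left seen from the robot, z up. Mouth y -82 to +82 mm, z 78 to 172 mm. Chamber floor at z = 78 mm. Two 12 mm wide rear stops, front faces at x = 102, y = +-50 mm, 22 mm high from the floor.
- oven_door (a joint): Door angle (rad): 0 shut, upright; 1.57 fully down, level with the chamber floor, resting on its stop as a shelf. Starts 0 to 0.12. Stiff hinge: stays where left, takes 1 to 7 N at the bar. Door 194 mm wide, 24 thick, 120 from hinge to free edge. Window pocket in its inner face: y -34 to 34 mm, 16 to 84 mm from the hinge, 18 mm deep; it takes the pull of a carrier that is home.
- door_bar (a point): Centre of the door's black round handle bar, 12 mm thick, 138 mm long (y). It is 158 mm from the hinge along the door, 14 mm out from its inner face: shut, 14 mm before the mouth at z = 236 mm; down, 158 mm before it at z = 64 mm. 32 mm gap between bar and door edge, arms at y +-58 mm: it can be pinched from above, a finger before and one behind, at any angle.
- door_hinge (a point): Middle of the hinge line, which is the door's inner lower edge: at the mouth (oven x = 0), z = 78 mm, along the oven's y. Axes as the oven's.
- carrier_grip (a point): Centre of the black crossbar (54 mm along y, 10 along x, 12 high) on the carrier's middle post, 73 mm above the underside: the grip for carrying. The carrier is a loose aluminium tray on two runners, standing on a paper sheet 2 mm thick, 80 mm deep (x +-40), 148 wide (y +-74), rim 17 mm high; 0.5 to 0.7 kg with its tins. Axes: x to its rear edge, which enters the oven first, y left, z up.
- carrier_pull (a point): Centre of the carrier's pull, a black upright fin in the middle of its front: 30 mm long (x), 10 thick (y), 37 high, 57 mm before the crossbar (x = -57) and 38 mm above the underside (top at 56 mm); front end at x = -72 mm. When the carrier is home the front end stands 10 mm out of the mouth. Axes as carrier_grip.
- rear_left (a point): Point on the carrier's rear edge, 40 mm behind its middle, 50 mm to the left, 12 mm above the underside; it touches the left stop when home. Axes as carrier_grip.
- rear_right (a point): The same, 50 mm to the right; it touches the right stop when home.
- tin_left: Lidded plain off-white sample tin, 55 mm in diameter, 37 mm high, loose in the left ring seat of the carrier, 39 mm left of the crossbar's centre. Origin at the centre of its underside, which is 9 mm above the carrier's; z up.
- tin_right: The same tin in the right ring seat, 39 mm right of the crossbar's centre.
- stopwatch: Bystander: black stopwatch, 65 x 56 x 12 mm, lying on the oven's roof. Origin at the centre of its underside.
- sample_jar: Bystander, close to a tall fixed machine on the right whose near corner is 0.39 m from the robot's axis, 22 degrees to the right (another stands to the left of the oven): sample jar with a white lid, 54 mm in diameter, 78 mm high, on the bench to the right of the paper sheet on which the carrier stands. Origin at the centre of its underside.
- check_weight: Bystander: check weight with a knob, 40 mm in diameter, 67 mm high, on the bench to the right of the paper sheet on which the carrier stands. Origin at the centre of its underside.

How it is judged (in metres and radians):
On the way, in this order (a step that is already met when the one before it is completed fails the run):
1. the oven door is all the way down (value of joint oven_door above 1.5 rad), for 0.2 s.
2. the carrier with its tins stands on the lowered door, in front of the mouth, and has been let go (value of joint oven_door above 1.5 rad and x of carrier_grip in the frame of oven between -0.115 and -0.02 m and z of carrier_grip in the frame of oven between 0.146 and 0.156 m and angle between carrier_grip's own z axis and vertical below 0.06 rad and contact force between the fingers and carrier below 0.1 N), for 0.2 s.
3. the carrier has been slid in: its rear edge is at both stops, with the door still down (x of each of rear_left, rear_right in the frame of oven above 0.0985 m and value of joint oven_door above 1.3 rad), for 0.2 s.
At the end, for the whole second after the job is handed in: The oven door is shut (within 0.04 rad). Inside, the carrier's rear edge is at both stops (gap under 3.5 mm at each), and both tins stand upright in their seats (within 0.15 rad, base within 85 mm of the crossbar's centre). All is at rest (value of joint oven_door below 0.04 rad and x of each of rear_left, rear_right in the frame of oven above 0.0985 m and angle between each of tin_left, tin_right's own z axis and vertical below 0.15 rad and distance between each of tin_left, tin_right and carrier_grip below 0.085 m and linear speed of carrier below 0.02 m/s and velocity of joint oven_door below 0.05 rad/s); the robot touches nothing.
It fails at once if the door is dropped or slammed (faster than 2.5 rad/s) (velocity of joint oven_door above 2.5 rad/s or velocity of joint oven_door below -2.5 rad/s).
It fails at once if a tin is tipped (over 0.5 rad) or leaves its seat (angle between any of tin_left, tin_right's own z axis and vertical above 0.5 rad or distance between any of tin_left, tin_right and carrier_grip above 0.1 m).
It fails at once if the stopwatch, jar or weight is moved by more than 30 mm (distance of any of stopwatch, sample_jar, check_weight from where it was at the start of the episode above 0.03 m).
It also fails if it takes over 72 s, if anything falls off the work surface, if the arm or the gripper's body presses on something with over 40 N, if the wrist force passes 120 N, or if a joint passes its speed limit or range.

ROBOT

A 6-joint arm with a two-finger parallel gripper is mounted at the origin on a cart in front of the work surface, level with it; the furniture and walls round the work are solid. World frame = base frame: x ahead of the robot, y to its left, z up, the work surface at z = 0. Lengths are in mm, angles in degrees, forces in N, time in s.
With the tool pointing down it reaches from about 375 to 750 mm from the base axis. Payload 9 kg.
Tool frame: the origin (TCP) lies between the finger pads; the fingertips stand r.tip_extent ahead of it and the grasp point (between the pads) lies 6 mm ahead of it (r.tip_extent is the distance from the TCP to the fingertips, in mm); z points along the fingers, y is the line along which they close (so a half turn about z gives the same grasp; the last joint's range is limited). The gripper opens to 85 mm and grips with 20 to 120 N. Pads are 22 mm wide; open, the fingers measure 114 mm over their backs; the gripper's body (76 mm by 85 mm) begins 54 mm behind the grasp point. The pads swing forward as they close: fully open they stand 13 mm farther back than shut.
Start: joints at [-85.869, 5.964, 5.575, 89.605, 0, 77.527], TCP at [171.465, -575.007, 256.331] pointing down, gripper open.
Joint ranges: [-171.21, 171.21], [-48.23, 106.86], [-62.78, 66.21], [-105.2, 120.99], [-86.42, 89.51], [-180, 180]. Speed limits (degrees/s): [127.2, 127.2, 147.25, 180, 180, 180].

INTERFACE

Orientations are given as [roll, pitch, yaw] about the fixed x, y, z axes, in that order (R = Rz(yaw) Ry(pitch) Rx(roll)).
In Python, from cell import r gives the robot as it stands.
- The arm moves only by the shell command python3 -m pendant 'ROWS' [OPENING] [FORCE]. ROWS is JSON, a list of rows, each an object of numbers: "dx", "dy", "dz": the shift along the tool's x, y, z in m; "spin": the turn about the tool's z in degrees. In form: [{"dx": .., "dy": .., "dz": .., "spin": ..}, ...]. A call has 1 to 8 rows; each row is the pose to reach, as a shift and turn from the pose commanded when the call began, along the tool's axes at that moment; what a row does not reach only later rows make up. A row lasts 1/10 s, in which the tool goes at most 50 mm and 8.59 degrees, less where a joint would pass 70% of its speed; a pose out of reach is approached as far as the arm can. A call with a gripper value outside its range is refused whole. OPENING is the closure in counts, from 0 (fully open) to 255 (shut), set as the call begins (- or left out, the last holds). The fingers move at their own pace and stop on an object; FORCE is the grip in N (left out, the last holds). Time passes only in rows, so rows that repeat a pose let the fingers close. It gives the time, the measured TCP pose, the force, the opening and the grip force at its end, in the units of the state.
- r.read_state(): the state, without advancing time (a new reading comes with each control period).
- r.grab_frame(name): name is "side" or "top"; returns a dict with "image" (480x640x3 uint8, blue, green, red), "fx", "fy", "cx", "cy" (pixels), "position" and "rotation" of the camera in the world. Camera axes: x right, y down, z forward; pixel columns grow to the right and rows downward; lengths in mm; the calibration is good to about 2 mm. A picture is of the moment at which its call begins. There is no depth.
- r.job_done(): hands the job in; it is judged then, once.
The state is a dict: "t": time; "joint_pos": joint angles; "dq": joint speeds; "tau": joint torques, N m; "tcp_pos": TCP position; "eef_rot": TCP orientation; "ft_force": force on the tool from outside, world axes, zero at the start; "moment": the same for the moment, N m; "opening": finger opening in mm; "grip_force": force on a finger pad.
Only numpy, scipy, OpenCV 4.12 (cv2) and the standard library are available. Lean on these libraries where they do the work, as an engineer would, in place of code of your own. Each camera call takes 0.05 s, during which the arm holds its last target. There are 200 camera calls.

## Working session

There is one attempt and no reset: what is moved stays moved. The work goes in short steps, Python scripts to look and compute and a shell command to move; the robot and the scene stay as the last step left them, time stands still between calls to the robot, and variables do not carry over. Pictures are saved under pics/ and viewed, at most 10 in all, crops included, and the job is handed in when it is done.

```bash
mkdir -p pics; ls
python3 - <<'E'
from cell import r
import cv2,json,numpy as np
s=r.read_state()
print({k:(np.round(v,3).tolist()) for k,v in s.items()}, r.tip_extent)
for n in ("side","top"):
    f=r.grab_frame(n); cv2.imwrite(f"pics/{n}0.png",f["image"])
    print(n,f["fx"],f["fy"],f["cx"],f["cy"],np.round(f["position"],1),np.round(f["rotation"],4).tolist())
E
```

```text
pics
{'t': 0.0, 'joint_pos': [-85.869, 6.001, 5.524, 89.606, -0.001, 77.527], 'dq': [0.012, -0.048, 0.028, 0.038, -0.004, -0.054], 'tau': [-0.002, -55.693, 50.365, 0.017, -0.001, -0.0], 'tcp_pos': [171.439, -574.641, 255.478], 'eef_rot': [-179.919, -0.016, 16.604], 'ft_force': [0.825, -0.47, -0.393], 'moment': [-0.002, -0.002, 0.068], 'grip_force': 0.0, 'opening': 85.675} 25.0
side 453.7247556762094 453.7247556762094 325.30872580786246 243.05370720126768 [ 309.4 -527.7  593.7] [-120.2945, 1.2111, -19.5204]
top 434.3716128181163 434.3716128181163 314.6445802503212 239.93724512142464 [362.9 187.1 981.1] [-167.3796, 0.1047, -95.4944]
```

View pics/side0.png

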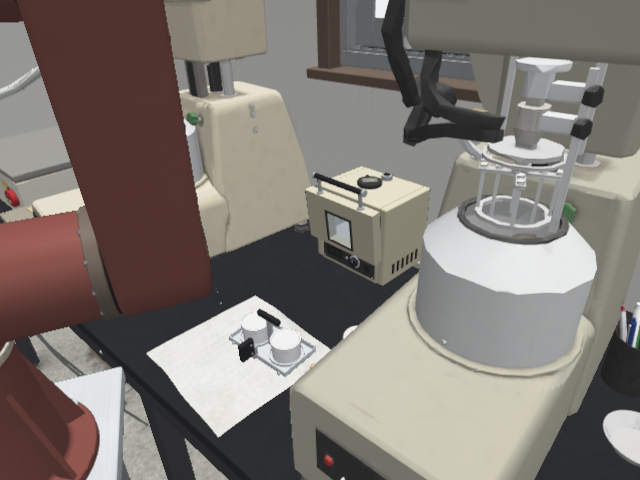

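View pics/top0.png

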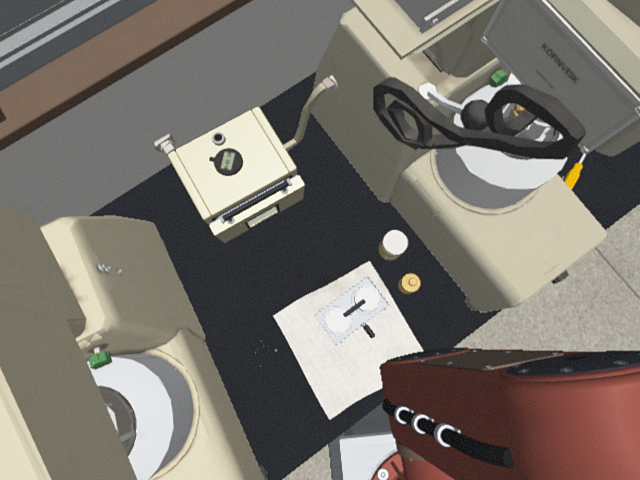

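The side view shows the oven (door nearly shut, bar at about 340,183) and the carrier at about 272,340. The top view shows the bar near (256,199), the carrier crossbar near (354,308) and the pull near (368,331). I'll enlarge those parts.

```bash
python3 - <<'E'
import cv2,numpy as np
a=cv2.imread("pics/top0.png");b=cv2.imread("pics/side0.png")
def c(i,x,y): return cv2.resize(i[y:y+100,x:x+133],(399,300),interpolation=cv2.INTER_CUBIC)
im=np.vstack([np.hstack([c(a,180,150),c(a,290,250)]),np.hstack([c(b,300,165),c(b,210,290)])])
cv2.imwrite("pics/crop.png",im)
E
cat > h.py <<'E'
import numpy as np
from scipy.spatial.transform import Rotation as R
from scipy.optimize import least_squares
from cell import r
CAM={"side":(453.7248,325.3087,243.0537,[309.4,-527.7,593.7],[-120.2945,1.2111,-19.5204]),
"top":(434.3716,314.6446,239.9372,[362.9,187.1,981.1],[-167.3796,.1047,-95.4944])}
def ray(n,u,v):
    f,cx,cy,p,e=CAM[n]; return np.array(p),R.from_euler("xyz",e,degrees=True).apply([(u-cx)/f,(v-cy)/f,1])
def atz(n,u,v,z):
    p,d=ray(n,u,v); return p+d*(z-p[2])/d[2]
def proj(n,P):
    f,cx,cy,p,e=CAM[n]; q=R.from_euler("xyz",e,degrees=True).inv().apply(np.atleast_2d(P)-p)
    return q[:,:2]/q[:,2:]*f+[cx,cy]
def tri(obs):
    A=np.zeros((3,3));b=np.zeros(3)
    for n,u,v in obs:
        p,d=ray(n,u,v); d=d/np.linalg.norm(d); M=np.eye(3)-np.outer(d,d); A+=M;b+=M@p
    return np.linalg.solve(A,b)
def fit(obs,x0):
    """obs: (cam,u,v,local xyz); pose x,y,yaw on a given plane"""
    def res(q):
        P=[R.from_euler("z",q[2]).apply(o[3])+[q[0],q[1],0] for o in obs]
        return np.concatenate([proj(o[0],p)[0]-o[1:3] for o,p in zip(obs,P)])
    s=least_squares(res,x0,loss="soft_l1"); return s.x,s.fun.reshape(-1,2) if s.fun.size else 0
def go(P=None,rot=None):
    """shift in tool axes (m) from measured pose to world P (mm)"""
    s=r.read_state(); T=R.from_euler("xyz",s["eef_rot"],degrees=True)
    return np.round(T.inv().apply(np.array(P)-s["tcp_pos"])/1000,4)
E
```

```text
(no output)
```

View pics/crop.png

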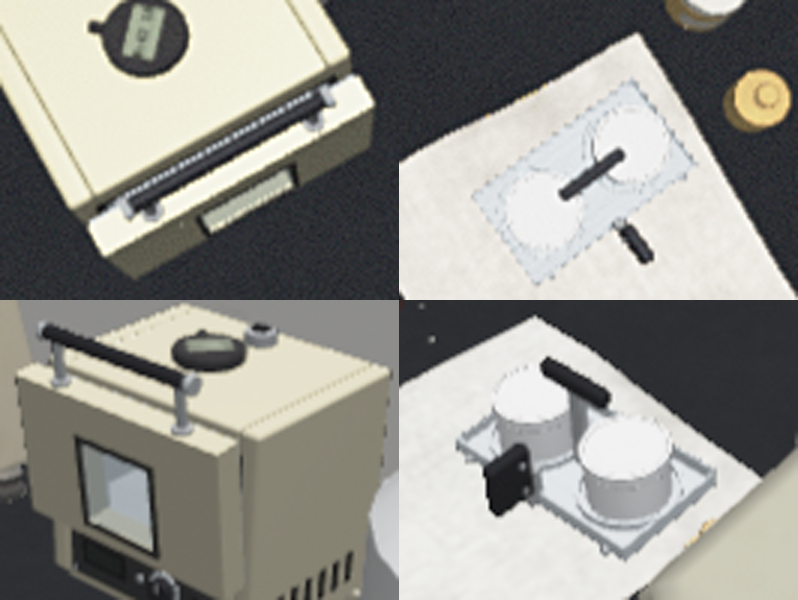

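Run:
```python
from h import *
np.set_printoptions(precision=1,suppress=True)
o=[("top",168,151,[155,102,196]),("top",258,108,[155,-102,196]),("top",296.7,171.5,[0,-102,196]),("top",210.7,219.3,[0,102,196]),
("side",386,210.7,[0,-102,196]),("side",430,189,[155,-102,196]),("side",360.7,166.7,[155,102,196])]
q,f=fit(o,[700,200,.5]);print("oven",q[:2],np.degrees(q[2]));print(f)
# bar: free door angle
L=tri([("top",222,219),("side",316,175)]);Rr=tri([("top",288.7,182),("side",362.7,192.3)])
m=(L+Rr)/2;print("bar",L,Rr,m,np.linalg.norm(L-Rr),np.degrees(np.arctan2(-(L-Rr)[0],(L-Rr)[1])))
print("bar in oven",R.from_euler("z",-q[2]).apply(m-[q[0],q[1],0]))
c=[("top",345.3,314.3,[0,27,81]),("top",363.7,301.3,[0,-27,81]),("side",258.7,310.7,[0,27,80]),("side",279.3,321.7,[0,-27,80]),
("top",315.3,314,[40,74,19]),("top",368,276.7,[40,-74,19]),("top",389.3,305,[-40,-74,19]),("top",337,344.7,[-40,74,19]),
("side",315.3,346.7,[40,-74,19]),("side",285.3,372.7,[-40,-74,19]),("side",229.3,337.3,[-40,74,19]),("top",373,336,[-72,0,58])]
q,f=fit(c,[450,100,.5]);print("carr",q[:2],np.degrees(q[2]));print(f)
print("jar",atz("top",396,242,78),"weight",atz("top",412,281,67))
```

```text
oven [636.9 282.9] 4344.341226683123
[[-0.7  2.7]
 [ 2.  -1.9]
 [ 1.4 -1.9]
 [-7.5  1.4]
 [-1.1  0.7]
 [ 1.  -0.7]
 [ 0.3 -1.3]]
bar [584.6 333.2 233.3] [640.  209.2 235.6] [612.3 271.2 234.5] 135.77729339821127 24.056633697690373
bar in oven [-27.2  -0.6 234.5]
carr [414.6 101.5] 30.465465822743596
[[-1.3  0.9]
 [ 1.3 -1.7]
 [-0.4 -1. ]
 [ 0.2  0.3]
 [-1.3  0.4]
 [-0.2 -1.8]
 [ 0.7 -0.8]
 [-1.2  0.2]
 [ 0.9  0.8]
 [-0.2  0.8]
 [-0.9 -1.1]
 [ 1.6  0.5]]
jar [543.2  -2.5  78. ] weight [458.6 -26.9  67. ]
```

Run:
```python
from h import *
np.set_printoptions(precision=0,suppress=True)
for t in [(497,308),(510,302)]:
  for s in [(297,388)]: 
    P=tri([("top",*t),("side",*s)]);print(P,proj("top",P),proj("side",P))
for z in (50,100,150,200): print(z,atz("side",297,388,z),atz("top",497,308,z),atz("top",605,237,z),atz("top",388,200,z))
# KORNVESK-machine dish top / cone
print([ (z,atz("side",510,200,z),atz("top",505,150,z)) for z in (200,250,300,400)])
o=np.array([637,283,0]);Ro=R.from_euler("z",24.2,degrees=True)
import sys
s=r.read_state();p=s["tcp_pos"];T=R.from_euler("xyz",s["eef_rot"],degrees=True)
for a in (-73,-50,-30,-10,10,24):
  P=np.array([420*np.cos(np.radians(a)),420*np.sin(np.radians(a)),440])
  print(a,P,T.inv().apply(P-p), Ro.inv().apply(P-o))
```

```text
[ 390. -153.  170.] [[497. 304.]] [[291. 389.]]
[ 392. -170.  189.] [[510. 302.]] [[296. 388.]]
50 [421. -47.  50.] [ 386. -202.   50.] [ 516. -467.   50.] [646.  -4.  50.]
100 [411. -91. 100.] [ 385. -181.  100.] [ 508. -432.  100.] [631.   7. 100.]
150 [ 401. -136.  150.] [ 384. -160.  150.] [ 499. -397.  150.] [616.  17. 150.]
200 [ 390. -180.  200.] [ 382. -139.  200.] [ 491. -361.  200.] [600.  27. 200.]
[(200, array([930., 135., 200.]), array([ 679., -211.,  200.])), (250, array([851.,  51., 250.]), array([ 659., -186.,  250.])), (300, array([773., -33., 300.]), array([ 638., -160.,  300.])), (400, array([ 615., -201.,  400.]), array([ 598., -109.,  400.]))]
-73 [ 123. -402.  440.] [   3. -180. -184.] [-750. -414.  440.]
-50 [ 270. -322.  440.] [ 167. -214. -184.] [-583. -401.  440.]
-30 [ 364. -210.  440.] [ 289. -295. -184.] [-451. -338.  440.]
-10 [414. -73. 440.] [ 376. -412. -184.] [-350. -233.  440.]
10 [414.  73. 440.] [ 417. -552. -184.] [-290. -100.  440.]
24 [384. 171. 440.] [ 416. -654. -184.] [-277.    2.  440.]
```

```bash
python3 -m pendant '[{"dy":-0.01,"dz":-0.04,"spin":-6},{"dy":-0.03,"dz":-0.08,"spin":-14},{"dy":-0.06,"dz":-0.12,"spin":-22},{"dx":0.0,"dy":-0.1,"dz":-0.15,"spin":-30},{"dx":0.02,"dy":-0.14,"dz":-0.17,"spin":-38},{"dx":0.05,"dy":-0.17,"dz":-0.18,"spin":-46},{"dx":0.09,"dy":-0.19,"dz":-0.184,"spin":-54},{"dx":0.13,"dy":-0.205,"dz":-0.184,"spin":-60}]' 0 60; python3 -c "
from h import *
print(r.read_state()['joint_pos'])
for P in ([364,-210,430],[414,-73,430],[420,73,420],[430,180,400]): print(go(P))"
```

```text
[-8.58698193e+01  5.99698543e+00  5.52938504e+00  8.96046123e+01
  6.44436178e-04  7.75278241e+01]
[ 0.2888 -0.2947 -0.174 ]
[ 0.3758 -0.4117 -0.1738]
[ 0.4233 -0.5499 -0.1636]
[ 0.4635 -0.6495 -0.1435]invalid input at $[0]: expected keys dx, dy, dz, spin
```

All four keys are required in every row.

```bash
python3 -m pendant '[{"dx":0,"dy":-0.01,"dz":-0.04,"spin":-6},{"dx":0,"dy":-0.03,"dz":-0.08,"spin":-14},{"dx":0,"dy":-0.06,"dz":-0.12,"spin":-22},{"dx":0.0,"dy":-0.1,"dz":-0.15,"spin":-30},{"dx":0.02,"dy":-0.14,"dz":-0.17,"spin":-38},{"dx":0.05,"dy":-0.17,"dz":-0.18,"spin":-46},{"dx":0.09,"dy":-0.19,"dz":-0.184,"spin":-54},{"dx":0.13,"dy":-0.205,"dz":-0.184,"spin":-60}]' 0 60; python3 -c "
from h import *
print(r.read_state()['joint_pos'])
for P in ([364,-210,430],[414,-73,430],[420,73,420],[430,180,400]): print(go(P))"
```

```text
t: 0.9
tcp_pos: [237.9, -339.9, 441.3]
eef_rot: [179.9, 0.1, 76.8]
ft_force: [1.5, 0.5, 0.3]
opening: 85.2
grip_force: 0.0
[-7.32146662e+01 -1.79052895e+01  3.26337941e+00  1.11053452e+02
  3.98092035e-03  2.99545819e+01]
[0.1553 0.0931 0.0111]
[0.3    0.1106 0.0109]
[0.4436 0.0832 0.0206]
[0.5501 0.0685 0.0404]
```

```bash
python3 -m pendant '[{"dx":0.04,"dy":0.025,"dz":0,"spin":-5},{"dx":0.085,"dy":0.05,"dz":0,"spin":-10},{"dx":0.13,"dy":0.075,"dz":0,"spin":-15},{"dx":0.175,"dy":0.093,"dz":0,"spin":-20},{"dx":0.22,"dy":0.1,"dz":0,"spin":-25},{"dx":0.265,"dy":0.105,"dz":0,"spin":-30},{"dx":0.31,"dy":0.108,"dz":0,"spin":-34},{"dx":0.355,"dy":0.105,"dz":0.0,"spin":-37.5}]'; python3 -c "
from h import *
print(r.read_state()['joint_pos'])
b=[612.3,271.2,234.5]
for P in ([430,190,350],[b[0],b[1],b[2]+66],[b[0],b[1],b[2]+6]): print(go(P))"
```

```text
t: 1.7
tcp_pos: [422.2, -18.5, 439.8]
eef_rot: [-180.0, -0.0, 114.3]
ft_force: [1.3, -1.4, 0.4]
opening: 85.5
grip_force: 0.0
[-2.03684920e+01 -1.65946754e+01  4.13333389e+00  1.10761905e+02
 -2.43018152e-03  4.53646042e+01]
[0.1869 0.0928 0.0898]
[0.186  0.2924 0.1392]
[0.1859 0.2924 0.1992]
```

```bash
python3 -m pendant '[{"dx":0.04,"dy":0.02,"dz":0.02,"spin":0},{"dx":0.075,"dy":0.05,"dz":0.04,"spin":0},{"dx":0.11,"dy":0.085,"dz":0.06,"spin":0},{"dx":0.14,"dy":0.12,"dz":0.08,"spin":0},{"dx":0.165,"dy":0.16,"dz":0.1,"spin":0},{"dx":0.18,"dy":0.205,"dz":0.11,"spin":0},{"dx":0.186,"dy":0.25,"dz":0.12,"spin":0},{"dx":0.186,"dy":0.292,"dz":0.12,"spin":0}]'
python3 -m pendant '[{"dx":0,"dy":0,"dz":0.02,"spin":0},{"dx":0,"dy":0,"dz":0.02,"spin":0}]'
python3 - <<'E'
from h import *
import cv2
f=r.grab_frame("side")["image"];g=r.grab_frame("top")["image"]
c=lambda i,x,y:cv2.resize(i[y:y+150,x:x+133],(399,450),interpolation=cv2.INTER_CUBIC)
cv2.imwrite("pics/b.png",np.hstack([c(f,290,90),c(g,190,100)]))
print(go([612.3,271.2,234.5+6]))
E
```

```text
t: 2.5
tcp_pos: [612.9, 270.9, 317.5]
eef_rot: [-179.8, -0.0, 114.2]
ft_force: [1.2, -0.1, 0.9]
opening: 85.4
grip_force: 0.0
t: 2.7
tcp_pos: [612.4, 268.9, 295.1]
eef_rot: [-179.6, -0.1, 114.1]
ft_force: [-0.9, 0.3, -1.6]
opening: 85.2
grip_force: 0.0
[0.0022 0.002  0.0596]
```

View pics/b.png

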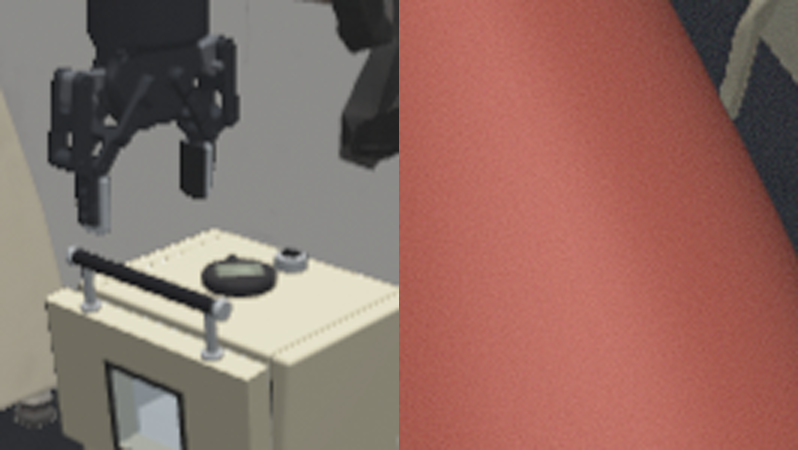

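The fingers straddle the bar (ends at about (314,175) and (363,192) in the full side view), one before and one behind it. Descend and close.

```bash
python3 -m pendant '[{"dx":0.002,"dy":0.002,"dz":0.03,"spin":0},{"dx":0.002,"dy":0.002,"dz":0.059,"spin":0},{"dx":0.002,"dy":0.002,"dz":0.059,"spin":0}]' 0 60
python3 -m pendant '[{"dx":0,"dy":0,"dz":0,"spin":0},{"dx":0,"dy":0,"dz":0,"spin":0},{"dx":0,"dy":0,"dz":0,"spin":0},{"dx":0,"dy":0,"dz":0,"spin":0},{"dx":0,"dy":0,"dz":0,"spin":0}]' 255 40
```

```text
t: 3.1
tcp_pos: [611.0, 270.6, 239.2]
eef_rot: [-179.8, -0.0, 114.1]
ft_force: [-0.6, 0.9, -1.0]
opening: 85.8
grip_force: 0.0
t: 3.6
tcp_pos: [613.6, 271.3, 241.9]
eef_rot: [180.0, 0.0, 114.1]
ft_force: [-5.2, -3.0, 2.6]
opening: 12.5
grip_force: 2.3
```

Run:
```python
import numpy as np
b=lambda t:np.array([-(158*np.sin(t)+14*np.cos(t)),-(158*np.cos(t)-14*np.sin(t))])
t=.08
for n in range(3):
  print([np.round((b(t+k*.0625)-b(t))/1000,3).tolist() for k in range(1,9)]); t+=.5
```

```text
[[-0.01, 0.002], [-0.019, 0.005], [-0.029, 0.008], [-0.038, 0.011], [-0.047, 0.016], [-0.055, 0.021], [-0.064, 0.026], [-0.072, 0.032]]
[[-0.008, 0.006], [-0.015, 0.013], [-0.021, 0.021], [-0.028, 0.028], [-0.034, 0.036], [-0.039, 0.045], [-0.043, 0.053], [-0.048, 0.062]]
[[-0.004, 0.009], [-0.007, 0.019], [-0.009, 0.028], [-0.011, 0.038], [-0.012, 0.048], [-0.013, 0.058], [-0.013, 0.068], [-0.012, 0.078]]
```

```bash
python3 -m pendant '[{"dx":0,"dy":-0.01,"dz":0.002,"spin":0},{"dx":0,"dy":-0.019,"dz":0.005,"spin":0},{"dx":0,"dy":-0.029,"dz":0.008,"spin":0},{"dx":0,"dy":-0.038,"dz":0.011,"spin":0},{"dx":0,"dy":-0.047,"dz":0.016,"spin":0},{"dx":0,"dy":-0.055,"dz":0.021,"spin":0},{"dx":0,"dy":-0.064,"dz":0.026,"spin":0},{"dx":0,"dy":-0.072,"dz":0.032,"spin":0}]'
python3 -m pendant '[{"dx":0,"dy":-0.008,"dz":0.006,"spin":0},{"dx":0,"dy":-0.015,"dz":0.013,"spin":0},{"dx":0,"dy":-0.021,"dz":0.021,"spin":0},{"dx":0,"dy":-0.028,"dz":0.028,"spin":0},{"dx":0,"dy":-0.034,"dz":0.036,"spin":0},{"dx":0,"dy":-0.039,"dz":0.045,"spin":0},{"dx":0,"dy":-0.043,"dz":0.053,"spin":0},{"dx":0,"dy":-0.048,"dz":0.062,"spin":0}]'
```

```text
t: 4.4
tcp_pos: [549.0, 241.3, 210.2]
eef_rot: [179.8, 0.1, 114.1]
ft_force: [8.3, -2.3, -3.5]
opening: 10.5
grip_force: 38.9
t: 5.2
tcp_pos: [506.7, 221.9, 148.5]
eef_rot: [179.7, 0.2, 114.1]
ft_force: [15.5, 0.7, -3.3]
opening: 10.6
grip_force: 39.1
```

```bash
python3 -m pendant '[{"dx":0,"dy":-0.002,"dz":0.009,"spin":0},{"dx":0,"dy":-0.004,"dz":0.019,"spin":0},{"dx":0,"dy":-0.006,"dz":0.028,"spin":0},{"dx":0,"dy":-0.008,"dz":0.038,"spin":0},{"dx":0,"dy":-0.009,"dz":0.048,"spin":0},{"dx":0,"dy":-0.009,"dz":0.058,"spin":0},{"dx":0,"dy":-0.009,"dz":0.068,"spin":0},{"dx":0,"dy":-0.008,"dz":0.077,"spin":0}]'
python3 -m pendant '[{"dx":0,"dy":0,"dz":0.003,"spin":0},{"dx":0,"dy":0,"dz":0.003,"spin":0},{"dx":0,"dy":0,"dz":0.003,"spin":0}]'
```

```text
t: 6.0
tcp_pos: [497.2, 217.6, 71.5]
eef_rot: [-180.0, 0.2, 114.1]
ft_force: [-28.9, -14.0, 58.4]
opening: 10.2
grip_force: 49.4
t: 6.3
tcp_pos: [497.1, 217.7, 71.2]
eef_rot: [-180.0, 0.2, 114.1]
ft_force: [-17.0, -12.1, 35.4]
opening: 10.2
grip_force: 46.7
```

```bash
python3 -m pendant '[{"dx":0,"dy":0,"dz":-0.004,"spin":0},{"dx":0,"dy":0,"dz":-0.004,"spin":0},{"dx":0,"dy":0,"dz":-0.004,"spin":0}]' 170
python3 -m pendant '[{"dx":0,"dy":0,"dz":-0.02,"spin":0},{"dx":0,"dy":0,"dz":-0.06,"spin":0},{"dx":0,"dy":0,"dz":-0.1,"spin":0},{"dx":0,"dy":0,"dz":-0.14,"spin":0},{"dx":0,"dy":0,"dz":-0.15,"spin":0}]'
python3 - <<'E'
from h import *
import cv2
np.set_printoptions(precision=1,suppress=True)
o=[("top",168,151,[155,102,196]),("top",258,108,[155,-102,196]),("top",296.7,171.5,[0,-102,196]),
("side",386,210.7,[0,-102,196]),("side",430,189,[155,-102,196]),("side",360.7,166.7,[155,102,196])]
q,f=fit(o,[637,283,.42]);print("oven",q[:2],np.degrees(q[2]),f.ravel())
im=r.grab_frame("side")["image"]; cv2.imwrite("pics/d.png",cv2.resize(im[130:380,200:470],None,fx=2.2,fy=2.2,interpolation=cv2.INTER_CUBIC))
for P in ([414.6,101.5,200],[414.6,101.5,81]):print(go(P))
E
```

```text
t: 6.6
tcp_pos: [496.7, 219.1, 71.1]
eef_rot: [180.0, -0.0, 114.1]
ft_force: [0.0, 0.2, -0.2]
opening: 28.3
grip_force: 0.0
t: 7.1
tcp_pos: [498.2, 219.4, 225.8]
eef_rot: [179.7, 0.1, 114.1]
ft_force: [0.9, 0.6, 0.6]
opening: 28.3
grip_force: 0.0
oven [635.8 285.7] 23.576294226533236 [-1.5  2.3  1.8 -1.2  0.4 -0.6 -2.7  0.4  0.3 -0.6  0.4 -1.6]
[-0.1 -0.1  0. ]
[-0.1 -0.1  0.1]
```

View pics/d.png

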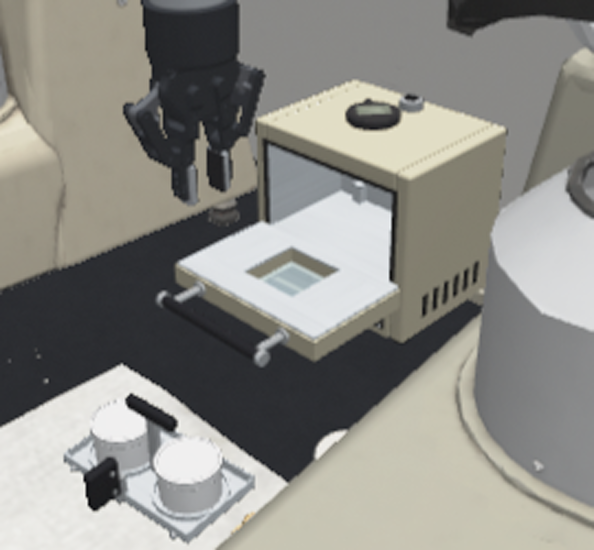

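The door is fully down (bar from about (274,266) to (319,292) in the full side view) and the carrier is unmoved. I'll refit the oven from the door corners.

Run:
```python
from h import *
np.set_printoptions(precision=1,suppress=True)
o=[("side",274.1,265.9,[-158,69,64]),("side",319.1,292.3,[-158,-69,64]),("side",319.1,186.8,[0,102,196]),("side",381.8,211.4,[0,-102,196]),
("side",343.6,284.5,[-120,-97,78]),("side",280.9,250.9,[-120,97,78]),("side",430.5,189.1,[155,-102,196]),("side",362.7,166.4,[155,102,196]),
("top",168,151,[155,102,196]),("top",258,108,[155,-102,196]),]
q,f=fit(o,[637,283,.42]);print("oven",q[:2],np.degrees(q[2]));print(f)
Ro=R.from_euler("z",q[2]); print("bar down",Ro.apply([-158,0,64])+[q[0],q[1],0])
np.set_printoptions(precision=4)
for P in ([414.6,101.5,200],[414.6,101.5,81]):print(go(P))
```

```text
oven [640.9 281.9] 24.536407761473388
[[ 0.5  0.1]
 [-0.2  0.7]
 [-3.  -3.4]
 [ 5.2 -0.2]
 [-0.8  0.3]
 [-1.2 -1.8]
 [ 2.2 -1. ]
 [-0.3 -1.1]
 [-0.4  1. ]
 [ 2.  -3.8]]
bar down [497.1 216.3  64. ]
[-0.0734 -0.1246  0.0247]
[-0.0733 -0.1252  0.1437]
```

```bash
python3 -m pendant '[{"dx":-0.02,"dy":-0.03,"dz":0,"spin":-2},{"dx":-0.045,"dy":-0.07,"dz":0.01,"spin":-4},{"dx":-0.065,"dy":-0.11,"dz":0.02,"spin":-6.4},{"dx":-0.073,"dy":-0.125,"dz":0.06,"spin":-6.4},{"dx":-0.073,"dy":-0.125,"dz":0.08,"spin":-6.4},{"dx":-0.073,"dy":-0.125,"dz":0.08,"spin":-6.4}]' 110 60
python3 - <<'E'
from h import *
import cv2
f=r.grab_frame("side")["image"]
cv2.imwrite("pics/e.png",cv2.resize(f[250:400,190:340],None,fx=4,fy=4,interpolation=cv2.INTER_CUBIC))
print(go([414.6,101.5,81]))
E
```

```text
t: 7.75
tcp_pos: [409.8, 101.1, 137.0]
eef_rot: [-179.7, -0.2, 120.4]
ft_force: [0.1, 0.0, -0.1]
opening: 48.5
grip_force: 0.0
[-0.0018  0.0034  0.0583]
```

View pics/e.png

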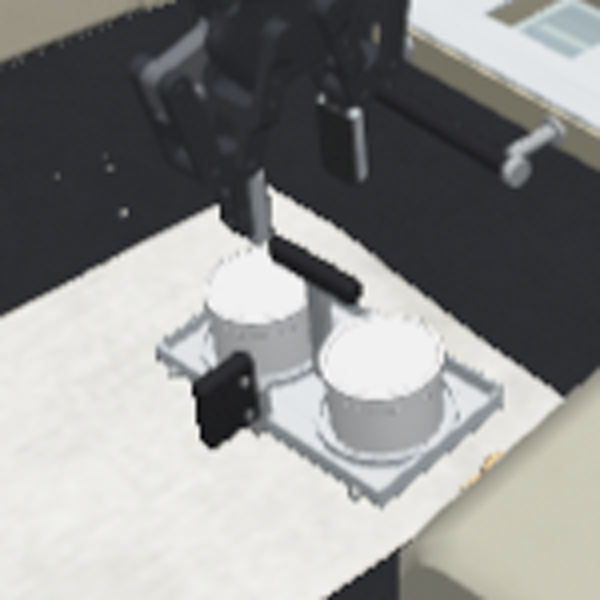

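The fingers stand above the crossbar (at about (315,268) in the crop), one before and one behind it. Descend and grip.

```bash
python3 -m pendant '[{"dx":-0.002,"dy":0.003,"dz":0.02,"spin":0},{"dx":-0.002,"dy":0.003,"dz":0.045,"spin":0},{"dx":-0.002,"dy":0.003,"dz":0.057,"spin":0},{"dx":-0.002,"dy":0.003,"dz":0.057,"spin":0}]'
python3 -m pendant '[{"dx":0,"dy":0,"dz":0,"spin":0},{"dx":0,"dy":0,"dz":0,"spin":0},{"dx":0,"dy":0,"dz":0,"spin":0},{"dx":0,"dy":0,"dz":0,"spin":0},{"dx":0,"dy":0,"dz":0,"spin":0},{"dx":0,"dy":0,"dz":0,"spin":0}]' 255 60
```

```text
t: 8.2
tcp_pos: [415.2, 101.4, 83.4]
eef_rot: [-179.9, -0.1, 120.5]
ft_force: [-0.4, 0.2, 1.0]
opening: 48.8
grip_force: 0.0
t: 8.8
tcp_pos: [416.3, 100.9, 85.5]
eef_rot: [180.0, 0.1, 120.5]
ft_force: [-3.8, -1.6, 6.6]
opening: 9.1
grip_force: 59.0
```

```bash
python3 -m pendant '[{"dx":0,"dy":0,"dz":-0.01,"spin":0},{"dx":0,"dy":0,"dz":-0.025,"spin":0},{"dx":0,"dy":0,"dz":-0.045,"spin":0},{"dx":0,"dy":0,"dz":-0.065,"spin":0},{"dx":0,"dy":0,"dz":-0.085,"spin":0},{"dx":0,"dy":0,"dz":-0.105,"spin":0},{"dx":0,"dy":0,"dz":-0.12,"spin":0},{"dx":0,"dy":0,"dz":-0.125,"spin":0}]'
python3 -c "
from h import *
print(go([580.9,255.2,210]))"
```

```text
t: 9.6
tcp_pos: [416.7, 101.1, 211.5]
eef_rot: [179.9, 0.1, 120.5]
ft_force: [1.1, 0.5, -5.7]
opening: 8.9
grip_force: 58.9
[0.0494 0.2197 0.002 ]
```

```bash
python3 -m pendant '[{"dx":0.002,"dy":0.008,"dz":0,"spin":0},{"dx":0.006,"dy":0.025,"dz":0,"spin":0.5},{"dx":0.012,"dy":0.05,"dz":0,"spin":1.5},{"dx":0.018,"dy":0.078,"dz":0,"spin":2.5},{"dx":0.025,"dy":0.106,"dz":0,"spin":3.5},{"dx":0.032,"dy":0.134,"dz":0,"spin":4.5},{"dx":0.037,"dy":0.16,"dz":0,"spin":5.5},{"dx":0.041,"dy":0.18,"dz":0,"spin":6.1}]'
python3 -c "
from h import *
print(go([580.9,255.2,210]))"
```

```text
t: 10.4
tcp_pos: [550.7, 229.4, 207.1]
eef_rot: [-179.9, -0.0, 114.4]
ft_force: [0.8, -0.5, -4.7]
opening: 8.6
grip_force: 59.0
[ 0.0111  0.0381 -0.003 ]
```

```bash
python3 -m pendant '[{"dx":0.003,"dy":0.013,"dz":0,"spin":0},{"dx":0.007,"dy":0.025,"dz":0.004,"spin":0},{"dx":0.01,"dy":0.034,"dz":0.01,"spin":0},{"dx":0.011,"dy":0.038,"dz":0.02,"spin":0},{"dx":0.011,"dy":0.038,"dz":0.027,"spin":0},{"dx":0.011,"dy":0.038,"dz":0.027,"spin":0},{"dx":0.011,"dy":0.038,"dz":0.027,"spin":0}]'
python3 - <<'E'
from h import *
import cv2
f=r.grab_frame("side")["image"]
cv2.imwrite("pics/f.png",cv2.resize(f[160:310,250:400],None,fx=4,fy=4,interpolation=cv2.INTER_CUBIC))
print(go([580.9,255.2,161.5]))
E
```

```text
t: 11.1
tcp_pos: [579.8, 253.2, 182.0]
eef_rot: [-180.0, 0.0, 114.4]
ft_force: [0.2, -0.7, -4.5]
opening: 8.7
grip_force: 59.0
[0.0014 0.0015 0.0211]
```

View pics/f.png

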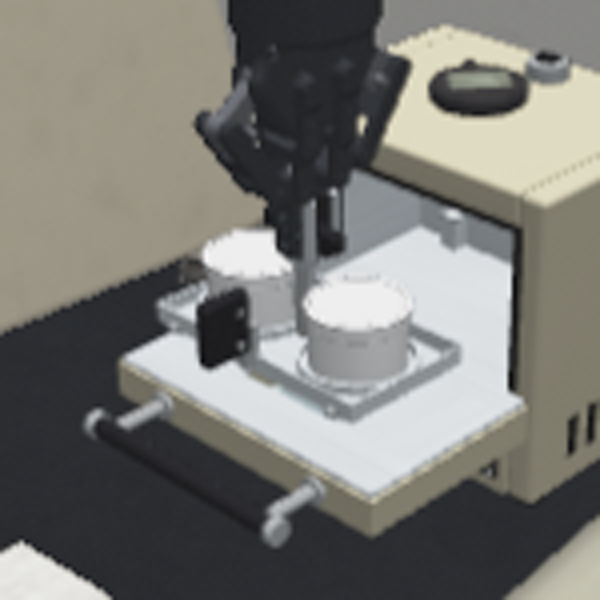

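The carrier hangs level over the door, its front edge parallel to the door edge. I'll check its lateral position against the rim corners at (337.5,261), (365,247.5) and (289.5,235).

Run:
```python
from h import *
np.set_printoptions(precision=1,suppress=True)
Ro=R.from_euler("z",24.4,degrees=True)
for u,v,l in [(337.5,261,[-40,-74]),(365,247.5,[40,-74]),(289.5,235,[-40,74])]:
    print(Ro.inv().apply(atz("side",u,v,115.5)-[641,282.5,0])[:2]-l)
print(Ro.inv().apply(np.array(r.read_state()["tcp_pos"])-[641,282.5,0]))
```

```text
[-67.7   2.6]
[-72.1  -1.6]
[-66.    2.5]
[-67.5  -1.5 182.6]
```

```bash
python3 -m pendant '[{"dx":0.0,"dy":0.001,"dz":0.006,"spin":0},{"dx":0.0,"dy":0.001,"dz":0.012,"spin":0},{"dx":0.0,"dy":0.001,"dz":0.016,"spin":0},{"dx":0.0,"dy":0.001,"dz":0.018,"spin":0},{"dx":0,"dy":0.001,"dz":0.0195,"spin":0},{"dx":0,"dy":0.001,"dz":0.0205,"spin":0},{"dx":0,"dy":0.001,"dz":0.021,"spin":0}]'
```

```text
t: 11.85
tcp_pos: [581.2, 253.9, 161.3]
eef_rot: [180.0, 0.0, 114.4]
ft_force: [0.1, -0.1, -5.1]
opening: 8.2
grip_force: 59.0
```

Not yet touching; creep down a little more.

```bash
python3 -m pendant '[{"dx":0.0,"dy":0,"dz":0.001,"spin":0},{"dx":0.0,"dy":0,"dz":0.002,"spin":0},{"dx":0.0,"dy":0,"dz":0.002,"spin":0}]'
python3 -m pendant '[{"dx":0.0,"dy":0,"dz":0.001,"spin":0},{"dx":0.0,"dy":0,"dz":0.002,"spin":0},{"dx":0.0,"dy":0,"dz":0.002,"spin":0}]'
```

```text
t: 12.15
tcp_pos: [581.4, 254.0, 161.1]
eef_rot: [179.9, 0.0, 114.4]
ft_force: [-5.0, -1.3, 7.2]
opening: 8.8
grip_force: 60.6
t: 12.45
tcp_pos: [581.7, 254.1, 161.1]
eef_rot: [179.8, 0.1, 114.4]
ft_force: [-9.6, -2.5, 19.4]
opening: 8.9
grip_force: 62.2
```

```bash
python3 -m pendant '[{"dx":0.0,"dy":0,"dz":-0.003,"spin":0},{"dx":0.0,"dy":0,"dz":-0.003,"spin":0}]'
python3 -m pendant '[{"dx":0.0,"dy":0,"dz":0,"spin":0},{"dx":0.0,"dy":0,"dz":0,"spin":0},{"dx":0.0,"dy":0,"dz":0,"spin":0},{"dx":0.0,"dy":0,"dz":0,"spin":0}]' 170
python3 -m pendant '[{"dx":0.0,"dy":0,"dz":-0.01,"spin":0},{"dx":0.0,"dy":0,"dz":-0.03,"spin":0},{"dx":0.0,"dy":0,"dz":-0.06,"spin":0},{"dx":0.0,"dy":-0.02,"dz":-0.09,"spin":0},{"dx":0.0,"dy":-0.05,"dz":-0.1,"spin":0},{"dx":0.0,"dy":-0.07,"dz":-0.1,"spin":0},{"dx":0.0,"dy":-0.07,"dz":-0.1,"spin":0}]'
python3 - <<'E'
from h import *
import cv2
f=r.grab_frame("side")["image"]
cv2.imwrite("pics/g.png",cv2.resize(f[160:310,250:400],None,fx=4,fy=4,interpolation=cv2.INTER_CUBIC))
E
```

```text
t: 12.65
tcp_pos: [581.6, 254.0, 161.1]
eef_rot: [179.9, 0.0, 114.4]
ft_force: [-2.7, -1.3, 7.7]
opening: 8.7
grip_force: 60.8
t: 13.05
tcp_pos: [581.2, 254.0, 160.1]
eef_rot: [-180.0, 0.0, 114.4]
ft_force: [-0.2, 0.6, -0.1]
opening: 28.5
grip_force: 0.0
t: 13.75
tcp_pos: [516.4, 224.7, 262.2]
eef_rot: [179.9, 0.0, 114.4]
ft_force: [-0.6, 0.1, 0.2]
opening: 28.3
grip_force: 0.0
```

View pics/g.png

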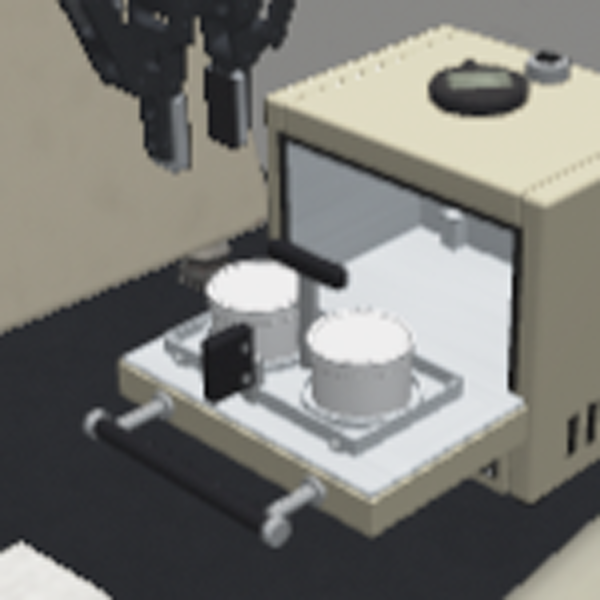

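The carrier stands on the door, level, pull towards the robot, tins seated. Rim corners are at about (337.5,269), (292,243) and (365.5,254.5).

Run:
```python
from h import *
np.set_printoptions(precision=1,suppress=True)
Ro=R.from_euler("z",24.4,degrees=True);O=np.array([641,282.5,0])
for u,v,l in [(337.5,269,[-40,-74]),(365.5,254.5,[40,-74]),(292,243,[-40,74])]:
    print(Ro.inv().apply(atz("side",u,v,95)-O)[:2]-l)
for u,v in [(250+345/4,160+280/4),(250+272/4,160+245/4)]: print("xbar",Ro.inv().apply(atz("side",u,v,155)-O))
print("grip was",Ro.inv().apply(np.array([581.2,254,0])-O), "stopwatch",Ro.inv().apply(atz("top",228.5,161,208)-O))
np.set_printoptions(precision=4)
for P in ([-129,-1.,200],[-129,-1.,122]): print(go(Ro.apply(P)+O))
print(r.read_state()["joint_pos"])
```

```text
[-66.    4.6]
[-66.6   1.2]
[-62.5   0.1]
xbar [-70.9 -31.7 155. ]
xbar [-70.3  22.7 155. ]
grip was [-66.2  -1.3   0. ] stopwatch [ 73.2   8.3 208. ]
[0.0003 0.0073 0.0616]
[0.0004 0.0072 0.1396]
[10.2235 -0.3905 -0.4234 89.8578 -0.0049 75.8292]
```

```bash
python3 -m pendant '[{"dx":0,"dy":0.004,"dz":0,"spin":-8.2},{"dx":0,"dy":0.007,"dz":0,"spin":-16.4},{"dx":0,"dy":0.007,"dz":0,"spin":-24.6},{"dx":0,"dy":0.007,"dz":0,"spin":-32.8},{"dx":0,"dy":0.007,"dz":0,"spin":-41},{"dx":0,"dy":0.007,"dz":0,"spin":-49.2},{"dx":0,"dy":0.007,"dz":0,"spin":-57.4},{"dx":0,"dy":0.007,"dz":0,"spin":-65.6}]' 110 30
python3 -m pendant '[{"dx":0,"dy":0,"dz":0,"spin":-8},{"dx":0,"dy":0,"dz":0,"spin":-16},{"dx":0,"dy":0,"dz":0,"spin":-24.4},{"dx":0,"dy":0,"dz":0,"spin":-24.4},{"dx":0,"dy":0,"dz":0,"spin":-24.4}]'
python3 - <<'E'
from h import *
Ro=R.from_euler("z",24.4,degrees=True);O=np.array([641,282.5,0])
print(go(Ro.apply([-129,-.7,122])+O))
E
```

```text
t: 14.6
tcp_pos: [524.5, 228.2, 260.1]
eef_rot: [180.0, -0.0, -179.7]
ft_force: [0.2, -0.1, 0.6]
opening: 48.5
grip_force: 0.0
t: 15.1
tcp_pos: [524.2, 228.1, 260.1]
eef_rot: [-180.0, -0.0, -155.8]
ft_force: [-0.3, -0.8, -0.0]
opening: 48.5
grip_force: 0.0
[1.000e-04 6.000e-04 1.381e-01]
```

```bash
python3 -m pendant '[{"dx":0,"dy":0,"dz":0.03,"spin":0},{"dx":0,"dy":0.0005,"dz":0.07,"spin":0},{"dx":0,"dy":0.0005,"dz":0.105,"spin":0},{"dx":0,"dy":0.0005,"dz":0.128,"spin":0},{"dx":0,"dy":0.0005,"dz":0.138,"spin":0},{"dx":0,"dy":0.0005,"dz":0.138,"spin":0}]'
python3 -m pendant '[{"dx":0,"dy":0,"dz":0,"spin":0},{"dx":0,"dy":0,"dz":0,"spin":0},{"dx":0,"dy":0,"dz":0,"spin":0},{"dx":0,"dy":0,"dz":0,"spin":0},{"dx":0,"dy":0,"dz":0,"spin":0}]' 255 30
```

```text
t: 15.7
tcp_pos: [522.9, 228.2, 121.1]
eef_rot: [180.0, -0.1, -155.7]
ft_force: [0.5, -0.8, 0.3]
opening: 48.7
grip_force: 0.0
t: 16.2
tcp_pos: [524.4, 228.9, 123.9]
eef_rot: [-180.0, 0.1, -155.6]
ft_force: [-2.3, 2.1, 6.5]
opening: 9.9
grip_force: 29.2
```

```bash
python3 -m pendant '[{"dx":-0.003,"dy":0,"dz":-0.001,"spin":0},{"dx":-0.01,"dy":0,"dz":-0.001,"spin":0},{"dx":-0.02,"dy":0,"dz":-0.001,"spin":0},{"dx":-0.03,"dy":0,"dz":-0.001,"spin":0},{"dx":-0.04,"dy":0,"dz":-0.001,"spin":0}]'
python3 -m pendant '[{"dx":-0.01,"dy":0,"dz":0,"spin":0},{"dx":-0.02,"dy":0,"dz":0,"spin":0},{"dx":-0.028,"dy":0,"dz":0,"spin":0},{"dx":-0.034,"dy":0,"dz":0,"spin":0},{"dx":-0.037,"dy":0,"dz":0,"spin":0},{"dx":-0.038,"dy":0,"dz":0,"spin":0}]'
python3 - <<'E'
from h import *
import cv2
Ro=R.from_euler("z",24.4,degrees=True);O=np.array([641,282.5,0])
print(Ro.inv().apply(r.read_state()["tcp_pos"]-O))
f=r.grab_frame("side")["image"]
cv2.imwrite("pics/h.png",cv2.resize(f[140:290,270:420],None,fx=4,fy=4,interpolation=cv2.INTER_CUBIC))
E
```

```text
t: 16.7
tcp_pos: [560.0, 244.6, 124.1]
eef_rot: [-180.0, -0.1, -155.6]
ft_force: [-7.8, -3.0, 9.5]
opening: 9.4
grip_force: 30.3
t: 17.3
tcp_pos: [594.4, 260.2, 124.2]
eef_rot: [-180.0, -0.1, -155.6]
ft_force: [-7.9, -3.3, 9.3]
opening: 10.2
grip_force: 30.4
[-51.60774447  -1.06005302 124.19942078]
```

View pics/h.png

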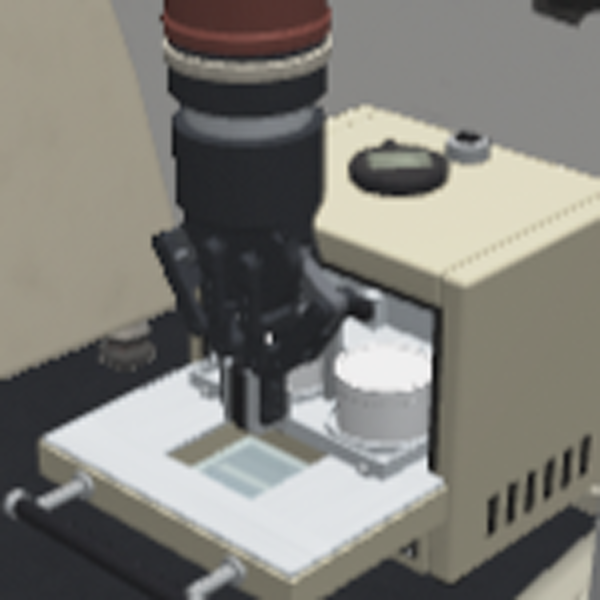

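The carrier is about 15 mm past the mouth at its middle, with the front of its tray on the door. The tins are upright, and the gripper body is close to the lintel. I'll release, back off, rise and close the fingers to push the rest of the way.

```bash
python3 -m pendant '[{"dx":0,"dy":0,"dz":0,"spin":0},{"dx":0,"dy":0,"dz":0,"spin":0},{"dx":0,"dy":0,"dz":0,"spin":0}]' 170 30
python3 -m pendant '[{"dx":0.01,"dy":0,"dz":0,"spin":0},{"dx":0.025,"dy":0,"dz":0,"spin":0},{"dx":0.035,"dy":0,"dz":0,"spin":0},{"dx":0.04,"dy":0,"dz":-0.015,"spin":0},{"dx":0.04,"dy":0,"dz":-0.03,"spin":0},{"dx":0.04,"dy":0,"dz":-0.03,"spin":0}]'
python3 -m pendant '[{"dx":0,"dy":0,"dz":0,"spin":0},{"dx":0,"dy":0,"dz":0,"spin":0},{"dx":0,"dy":0,"dz":0,"spin":0},{"dx":0,"dy":0,"dz":0,"spin":0}]' 255 30
python3 - <<'E'
from h import *
Ro=R.from_euler("z",24.4,degrees=True);O=np.array([641,282.5,0])
print(Ro.inv().apply(r.read_state()["tcp_pos"]-O))
print(go(Ro.apply([-72,-1,152])+O))
E
```

```text
t: 17.65
tcp_pos: [594.8, 260.6, 123.2]
eef_rot: [-180.0, 0.0, -155.6]
ft_force: [0.3, 0.2, 0.3]
opening: 28.2
grip_force: 0.0
t: 18.25
tcp_pos: [560.3, 244.5, 157.2]
eef_rot: [-179.9, 0.3, -155.6]
ft_force: [0.2, -0.6, 0.5]
opening: 28.6
grip_force: 0.0
t: 18.65
tcp_pos: [558.0, 244.0, 152.6]
eef_rot: [180.0, -0.1, -155.6]
ft_force: [0.2, -0.1, 0.4]
opening: -0.1
grip_force: 0.0
[-91.50196077  -0.72412487 152.60689743]
[-0.0195 -0.0003  0.0006]
```

```bash
python3 -m pendant '[{"dx":-0.005,"dy":0,"dz":0,"spin":0},{"dx":-0.013,"dy":0,"dz":0,"spin":0},{"dx":-0.02,"dy":0,"dz":0,"spin":0},{"dx":-0.026,"dy":0,"dz":0,"spin":0},{"dx":-0.032,"dy":0,"dz":0,"spin":0},{"dx":-0.038,"dy":0,"dz":0,"spin":0},{"dx":-0.043,"dy":0,"dz":0,"spin":0}]'
python3 -m pendant '[{"dx":-0.004,"dy":0,"dz":0,"spin":0},{"dx":-0.008,"dy":0,"dz":0,"spin":0},{"dx":-0.012,"dy":0,"dz":0,"spin":0},{"dx":-0.016,"dy":0,"dz":0,"spin":0}]'
python3 - <<'E'
from h import *
Ro=R.from_euler("z",24.4,degrees=True);O=np.array([641,282.5,0])
print(Ro.inv().apply(r.read_state()["tcp_pos"]-O))
E
```

```text
t: 19.35
tcp_pos: [597.7, 262.0, 153.0]
eef_rot: [-180.0, -0.0, -155.6]
ft_force: [-3.0, -1.6, 0.3]
opening: -0.1
grip_force: 1.6
t: 19.75
tcp_pos: [612.1, 268.6, 153.2]
eef_rot: [-180.0, -0.0, -155.6]
ft_force: [-2.6, -1.6, -0.3]
opening: -0.1
grip_force: 1.6
[-32.04240282  -0.76558869 153.18179535]
```

```bash
python3 -m pendant '[{"dx":-0.003,"dy":0,"dz":0,"spin":0},{"dx":-0.006,"dy":0,"dz":0,"spin":0},{"dx":-0.008,"dy":0,"dz":0,"spin":0}]'
python3 -m pendant '[{"dx":-0.002,"dy":0,"dz":0,"spin":0},{"dx":-0.003,"dy":0,"dz":0,"spin":0}]'
python3 -m pendant '[{"dx":-0.002,"dy":0,"dz":0,"spin":0},{"dx":-0.003,"dy":0,"dz":0,"spin":0}]'
python3 - <<'E'
from h import *
Ro=R.from_euler("z",24.4,degrees=True);O=np.array([641,282.5,0])
print(Ro.inv().apply(r.read_state()["tcp_pos"]-O))
E
```

```text
t: 20.05
tcp_pos: [619.4, 271.9, 153.2]
eef_rot: [-180.0, 0.0, -155.6]
ft_force: [-3.0, -1.7, -0.1]
opening: 0.1
grip_force: 1.6
t: 20.25
tcp_pos: [622.1, 273.1, 153.3]
eef_rot: [-180.0, 0.0, -155.6]
ft_force: [-3.6, -1.4, -0.7]
opening: -0.2
grip_force: 1.6
t: 20.45
tcp_pos: [623.4, 272.8, 153.0]
eef_rot: [-179.9, -0.3, -155.6]
ft_force: [-13.8, -10.0, 5.6]
opening: 0.0
grip_force: 8.3
[-20.08708989  -1.57320349 152.96709163]
```

```bash
python3 -m pendant '[{"dx":-0.001,"dy":0,"dz":0,"spin":0},{"dx":-0.002,"dy":0,"dz":0,"spin":0},{"dx":-0.002,"dy":0,"dz":0,"spin":0}]'
python3 -m pendant '[{"dx":0.008,"dy":0,"dz":0,"spin":0},{"dx":0.03,"dy":0,"dz":0,"spin":0},{"dx":0.06,"dy":0,"dz":-0.02,"spin":0},{"dx":0.1,"dy":0,"dz":-0.05,"spin":0},{"dx":0.13,"dy":0,"dz":-0.09,"spin":0},{"dx":0.14,"dy":0,"dz":-0.13,"spin":0}]'
python3 - <<'E'
from h import *
import cv2
f=r.grab_frame("side")["image"];cv2.imwrite("pics/full.png",f)
a=cv2.resize(f[165:275,300:400],None,fx=4,fy=4,interpolation=cv2.INTER_CUBIC)
g=r.grab_frame("top")["image"]; b=cv2.resize(g[150:260,180:280],None,fx=4,fy=4,interpolation=cv2.INTER_CUBIC)
cv2.imwrite("pics/i.png",np.hstack([a,b])); 
Ro=R.from_euler("z",24.4,degrees=True);O=np.array([641,282.5,0])
L={"fin front top":[-10,0,134],"RRrim":[102,-74,95],"FRrim":[22,-74,95],"FLrim":[22,74,95],"tinR top front":[34.5,-39,124],"xbarR":[62,-27,157],"xbarL":[62,27,157]}
for k,v in L.items(): print(k,(proj("side",Ro.apply(v)+O)[0]-[300,165])*4)
E
```

```text
t: 20.75
tcp_pos: [623.5, 272.8, 152.7]
eef_rot: [-179.9, -0.5, -155.7]
ft_force: [-19.8, -15.1, 8.2]
opening: -0.2
grip_force: 11.7
t: 21.35
tcp_pos: [497.0, 216.7, 285.1]
eef_rot: [-180.0, 0.0, -155.6]
ft_force: [1.6, 0.3, 0.6]
opening: 0.2
grip_force: 0.0
fin front top [183.27718094 235.58530865]
RRrim [416.44651741 272.27360941]
FRrim [324.26450451 324.53324254]
FLrim [129.97127262 235.0628455 ]
tinR top front [291.72533884 247.42534979]
xbarR [310.03334995 170.00352291]
xbarL [237.04887623 141.28444573]
```

View pics/i.png

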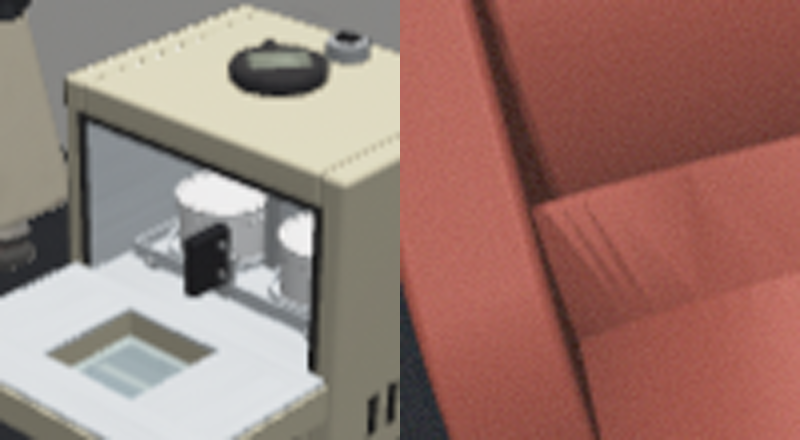

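The carrier is home: the fin's front top is seen at (184,235) and predicted at (183,236). Both tins are upright and the stopwatch is unmoved. Now spin back and take the door bar.

```bash
python3 -m pendant '[{"dx":0,"dy":0,"dz":0,"spin":8.2},{"dx":0,"dy":0,"dz":0,"spin":16.4},{"dx":0,"dy":0,"dz":0,"spin":24.6},{"dx":0,"dy":0,"dz":0,"spin":32.8},{"dx":0,"dy":0,"dz":0,"spin":41},{"dx":0,"dy":0,"dz":0,"spin":49.2},{"dx":0,"dy":0,"dz":0,"spin":57.4},{"dx":0,"dy":0,"dz":0,"spin":65.6}]' 170 40
python3 -m pendant '[{"dx":0,"dy":0,"dz":0,"spin":8},{"dx":0,"dy":0,"dz":0,"spin":16},{"dx":0,"dy":0,"dz":0,"spin":24.4},{"dx":0,"dy":0,"dz":0,"spin":24.4},{"dx":0,"dy":0,"dz":0,"spin":24.4}]'
python3 - <<'E'
from h import *
print(go([497,217.7,72]))
E
```

```text
t: 22.25
tcp_pos: [499.7, 217.4, 283.3]
eef_rot: [179.9, 0.0, 138.5]
ft_force: [0.1, -0.7, -0.2]
opening: 28.7
grip_force: 0.0
t: 22.75
tcp_pos: [499.4, 217.3, 283.3]
eef_rot: [180.0, 0.0, 114.7]
ft_force: [-0.2, -0.1, 0.5]
opening: 28.1
grip_force: 0.0
[ 0.0014 -0.0021  0.2113]
```

```bash
python3 -m pendant '[{"dx":0,"dy":-0.002,"dz":0.04,"spin":0},{"dx":0.001,"dy":-0.002,"dz":0.08,"spin":0},{"dx":0.001,"dy":-0.002,"dz":0.12,"spin":0},{"dx":0.001,"dy":-0.002,"dz":0.155,"spin":0},{"dx":0.001,"dy":-0.002,"dz":0.18,"spin":0},{"dx":0.001,"dy":-0.002,"dz":0.2,"spin":0},{"dx":0.001,"dy":-0.002,"dz":0.209,"spin":0},{"dx":0.001,"dy":-0.002,"dz":0.209,"spin":0}]'
python3 -m pendant '[{"dx":0,"dy":0,"dz":0,"spin":0},{"dx":0,"dy":0,"dz":0,"spin":0},{"dx":0,"dy":0,"dz":0,"spin":0},{"dx":0,"dy":0,"dz":0,"spin":0},{"dx":0,"dy":0,"dz":0,"spin":0}]' 255 40
python3 - <<'E'
import numpy as np
b=lambda t:np.array([-(158*np.sin(t)+14*np.cos(t)),-(158*np.cos(t)-14*np.sin(t))])
t=1.57
for n in range(3):
  print([np.round((b(t-k*.065)-b(t))/1000,3).tolist() for k in range(1,9)]); t-=.52
E
```

```text
t: 23.55
tcp_pos: [496.1, 217.2, 73.2]
eef_rot: [-179.9, -0.0, 114.5]
ft_force: [-0.1, -1.1, -0.4]
opening: 28.6
grip_force: 0.0
t: 24.05
tcp_pos: [497.2, 217.2, 75.5]
eef_rot: [179.9, 0.0, 114.4]
ft_force: [-4.7, -2.6, 6.0]
opening: 10.6
grip_force: 39.6
[[-0.001, -0.01], [-0.0, -0.021], [0.0, -0.031], [0.002, -0.041], [0.004, -0.051], [0.007, -0.061], [0.01, -0.071], [0.014, -0.08]]
[[0.005, -0.009], [0.01, -0.018], [0.016, -0.027], [0.022, -0.035], [0.029, -0.043], [0.036, -0.05], [0.044, -0.057], [0.052, -0.063]]
[[0.009, -0.006], [0.018, -0.011], [0.027, -0.015], [0.036, -0.019], [0.046, -0.023], [0.056, -0.025], [0.066, -0.027], [0.076, -0.029]]
```

```bash
python3 -m pendant '[{"dx":0,"dy":0,"dz":-0.01,"spin":0},{"dx":0,"dy":0,"dz":-0.021,"spin":0},{"dx":0,"dy":0,"dz":-0.031,"spin":0},{"dx":0,"dy":0.002,"dz":-0.041,"spin":0},{"dx":0,"dy":0.004,"dz":-0.051,"spin":0},{"dx":0,"dy":0.007,"dz":-0.061,"spin":0},{"dx":0,"dy":0.01,"dz":-0.071,"spin":0},{"dx":0,"dy":0.014,"dz":-0.08,"spin":0}]'
python3 -m pendant '[{"dx":0,"dy":0.005,"dz":-0.009,"spin":0},{"dx":0,"dy":0.01,"dz":-0.018,"spin":0},{"dx":0,"dy":0.016,"dz":-0.027,"spin":0},{"dx":0,"dy":0.022,"dz":-0.035,"spin":0},{"dx":0,"dy":0.029,"dz":-0.043,"spin":0},{"dx":0,"dy":0.036,"dz":-0.05,"spin":0},{"dx":0,"dy":0.044,"dz":-0.057,"spin":0},{"dx":0,"dy":0.052,"dz":-0.063,"spin":0}]'
```

```text
t: 24.85
tcp_pos: [508.2, 222.6, 154.7]
eef_rot: [-179.8, 0.0, 114.4]
ft_force: [-8.3, -6.1, -3.9]
opening: 10.5
grip_force: 39.1
t: 25.65
tcp_pos: [553.7, 243.8, 221.2]
eef_rot: [-179.7, 0.0, 114.4]
ft_force: [-27.7, -12.3, 29.6]
opening: 10.4
grip_force: 40.4
```

```bash
python3 -m pendant '[{"dx":0,"dy":0.007,"dz":-0.009,"spin":0},{"dx":0,"dy":0.016,"dz":-0.015,"spin":0},{"dx":0,"dy":0.025,"dz":-0.02,"spin":0},{"dx":0,"dy":0.034,"dz":-0.024,"spin":0},{"dx":0,"dy":0.043,"dz":-0.028,"spin":0}]'
python3 -m pendant '[{"dx":0,"dy":0.008,"dz":-0.002,"spin":0},{"dx":0,"dy":0.016,"dz":-0.003,"spin":0},{"dx":0,"dy":0.023,"dz":-0.004,"spin":0},{"dx":0,"dy":0.027,"dz":-0.004,"spin":0}]'
python3 - <<'E'
from h import *
Ro=R.from_euler("z",24.4,degrees=True);O=np.array([641,282.5,0])
print(Ro.inv().apply(r.read_state()["tcp_pos"]-O))
E
```

```text
t: 26.15
tcp_pos: [595.3, 263.2, 247.6]
eef_rot: [-180.0, -0.1, 114.4]
ft_force: [-6.6, 0.4, 0.1]
opening: 10.2
grip_force: 38.9
t: 26.55
tcp_pos: [620.5, 274.9, 253.0]
eef_rot: [179.8, -0.1, 114.5]
ft_force: [-10.5, 0.7, 14.8]
opening: 10.0
grip_force: 42.8
[-21.82240749   1.57744581 252.96299923]
```

```bash
python3 -m pendant '[{"dx":0,"dy":0.003,"dz":0,"spin":0},{"dx":0,"dy":0.006,"dz":0,"spin":0},{"dx":0,"dy":0.009,"dz":0,"spin":0},{"dx":0,"dy":0.01,"dz":0,"spin":0}]'
python3 -m pendant '[{"dx":0,"dy":0.001,"dz":0,"spin":0},{"dx":0,"dy":0.002,"dz":0,"spin":0},{"dx":0,"dy":0.003,"dz":0,"spin":0}]'
python3 - <<'E'
from h import *
Ro=R.from_euler("z",24.4,degrees=True);O=np.array([641,282.5,0])
print(Ro.inv().apply(r.read_state()["tcp_pos"]-O))
E
```

```text
t: 26.95
tcp_pos: [627.7, 278.4, 253.5]
eef_rot: [-180.0, -0.1, 114.5]
ft_force: [-22.4, -5.2, 19.7]
opening: 10.1
grip_force: 43.9
t: 27.25
tcp_pos: [628.0, 278.5, 253.5]
eef_rot: [-179.6, -0.1, 114.5]
ft_force: [-35.1, -12.1, 25.8]
opening: 10.0
grip_force: 44.8
[-13.46768588   1.74419342 253.47763492]
```

```bash
python3 -m pendant '[{"dx":0,"dy":-0.002,"dz":0,"spin":0},{"dx":0,"dy":-0.002,"dz":0,"spin":0},{"dx":0,"dy":-0.002,"dz":0,"spin":0},{"dx":0,"dy":-0.002,"dz":0,"spin":0}]' 170
python3 -m pendant '[{"dx":0,"dy":0,"dz":-0.02,"spin":0},{"dx":0,"dy":0,"dz":-0.05,"spin":0},{"dx":0,"dy":-0.01,"dz":-0.08,"spin":0},{"dx":0,"dy":-0.05,"dz":-0.1,"spin":0},{"dx":0,"dy":-0.09,"dz":-0.1,"spin":0},{"dx":0,"dy":-0.13,"dz":-0.1,"spin":0},{"dx":0,"dy":-0.16,"dz":-0.1,"spin":0},{"dx":0,"dy":-0.16,"dz":-0.1,"spin":0}]'
python3 - <<'E'
from h import *
import cv2
f=r.grab_frame("side")["image"];a=cv2.imread("pics/side0.png")
g=cv2.cvtColor(f,cv2.COLOR_BGR2GRAY)
Ro=R.from_euler("z",24.4,degrees=True);O=np.array([641,282.5,0])
b=lambda t,y:Ro.apply([-(158*np.sin(t)+14*np.cos(t)),y,78+158*np.cos(t)-14*np.sin(t)])+O
for t in (0,.04,.08):
  print(t,proj("side",[b(t,69),b(t,0),b(t,-69)]).round(1).tolist())
# dark bar centre rows at mid columns, now and at start
for n,i in (("now",g),("start",cv2.cvtColor(a,cv2.COLOR_BGR2GRAY))):
  print(n,[ (u,np.nonzero(i[165:195,u]<70)[0].mean().round(1)+165) for u in (330,335,340,345,350)])
E
```

```text
t: 27.65
tcp_pos: [631.0, 278.2, 249.5]
eef_rot: [180.0, -0.0, 114.4]
ft_force: [-0.3, -0.6, 0.3]
opening: 28.6
grip_force: 0.0
t: 28.45
tcp_pos: [482.5, 211.3, 350.3]
eef_rot: [180.0, 0.0, 114.4]
ft_force: [-0.5, -0.2, 0.2]
opening: 28.6
grip_force: 0.0
0 [[321.3, 171.9], [344.5, 180.4], [370.1, 189.7]]
0.04 [[319.2, 173.0], [342.4, 181.6], [367.9, 191.0]]
0.08 [[317.0, 174.2], [340.2, 182.9], [365.7, 192.4]]
now [(330, np.float64(175.0)), (335, np.float64(177.0)), (340, np.float64(179.0)), (345, np.float64(181.0)), (350, np.float64(182.0))]
start [(330, np.float64(180.5)), (335, np.float64(182.5)), (340, np.float64(184.0)), (345, np.float64(186.0)), (350, np.float64(188.0))]
```

The bar's image row (179 at column 340) matches a fully shut door, where the model predicts 178.8, and the gripper is clear. Handing in.

```bash
python3 -c "
from cell import r
print(r.job_done())"
```

```text
the job is handed in; nothing more can be done
None
```

I handed the job in at about 28.5 s: the carrier was pushed firmly against the rear stops and the door is shut, but the hand-in gave no verdict. The last stretch in was a push on the front of the pull with closed fingers, because the gripper body could not pass under the lintel while holding it. The tins were upright and the stopwatch in place at the last look before the door closed, and I did not look at the jar and weight again.

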